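# Log the tub and empty the offcut pot into it

### The arm

A 7-joint arm with a two-finger parallel gripper is mounted at the origin on the work surface. World frame = base frame: x ahead of the robot, y to its left, z up, the work surface at z = 0. Lengths are in m, angles in degrees, forces in N, time in s.
With the tool pointing down it reaches from about 0.425 to 0.875 m from the base axis. Payload 4.7 kg.
Tool frame: the origin (TCP) lies on the centre line of the jaws, within the pads' length; the fingertips stand 17 mm ahead of it and the grasp point (between the pads) lies 2 mm behind it; z points along the fingers, y is the line along which they close (so a half turn about z gives the same grasp; the last joint's range is limited). The gripper opens to 87 mm and grips with 3 to 60 N. Pads are 19 mm wide; open, the fingers measure 117 mm over their backs; the gripper's body (75 mm by 190 mm) begins 51 mm behind the grasp point.
Start: joints at [-75.911, 18.392, -4.016, 83.108, 1.295, 78.541, -3.26], TCP at [0.149, 0.633, 0.24] pointing down, gripper open.
Joint ranges: [-163.93, 163.93], [-17.29, 119.83], [-79.2, 71.16], [3.27, 140.29], [-89.18, 269.18], [5.43, 117.66], [-154.24, 154.24]. Speed limits (degrees/s): [147.25, 147.25, 180, 180, 180, 180, 180].

### API

Orientations are given as [roll, pitch, yaw] about the fixed x, y, z axes, in that order (R = Rz(yaw) Ry(pitch) Rx(roll)).
In Python, from cell import env, read_camera gives the robot as it stands.
- The arm moves only by the shell command python3 -m jog 'ROWS' [FORCE]. ROWS is JSON, a list of rows, each a list of 5 numbers: the opening, from 0 (shut) to 1 (fully open), then the shift along the tool's x, y, z each as a share of 0.02 m, from -1 to 1, then the turn about the tool's z as a share of 45 degrees, from -1 to 1. In form: [[gripper, x, y, z, yaw], ...]. A call has 1 to 12 rows; each row shifts and turns the commanded pose from where the row before left it, along the tool's axes as they then stand; what a row does not reach is not made up. A row lasts 1/12 s, in which the tool goes at most 41.7 mm and 7.16 degrees, less where a joint would pass 70% of its speed; a pose out of reach is approached as far as the arm can. A call with a number of a shift or a turn outside -1 to 1 is refused whole. A call with a gripper value outside its range is refused whole. The fingers move at their own pace and stop on an object; FORCE is the grip in N (left out, the last holds). Time passes only in rows, so rows that do not move let the fingers close. It gives the time, the measured TCP pose, the force, the opening and the grip force at its end, in the units of the state.
- env.get_obs(): the state, without advancing time (a new reading comes with each control period).
- read_camera(name): name is "side" or "top" or "wrist"; returns a dict with "color" (480x640x3 uint8, red, green, blue), "range_z" (480x640 float32, m along the optical axis (not along the pixel's ray), 0 where there is no reading), "mtx" (3x3 intrinsics, pixels), "world_from_camera" (4x4, takes a point from camera to world coordinates); the wrist camera has in their place "T_tool_cam" (4x4, takes a point from camera to tool coordinates, whose origin is the TCP and whose axes are the flange's). Camera axes: x right, y down, z forward; pixel columns grow to the right and rows downward; lengths in m; the calibration is good to about 2 mm. A picture is of the moment at which its call begins: read the wrist's pose just before it.
- env.sign_off(): hands the job in; it is judged then, once.
The state is a dict: "time_s": time; "qpos": joint angles; "joint_velocities": joint speeds; "effort": joint torques, N m; "tool_pos": TCP position; "tool_rot": TCP orientation; "force": force on the tool from outside, world axes, zero at the start; "wrist_torque": the same for the moment, N m; "grip_width": finger opening in m; "grasp_force": force on a finger pad.
Only numpy, scipy, OpenCV 4.12 (cv2) and the standard library are available. Lean on these libraries where they do the work, as an engineer would, in place of code of your own. Each camera call takes 0.05 s, during which the arm holds its last target. There are 200 camera calls.

### The job

First turn the round tub on its turntable so that its tag plate squarely faces the tag reader. Then tip the pot over with its two-armed handle until all four steel stubs have dropped into the tub, and stand the empty pot fully upright again, with the tag still facing the reader. Do not disturb the spray can, flat bar, square tube, hammer and wrench lying about.

Things in the scene. Friction and masses are not known exactly. Their poses are not given: they have to be found in the camera images.
- pot (a joint): Tilt of the pot, rad: 0 = upright on its stop, 2.4 = fully tipped on the other stop, mouth down over the tub. A stiff hinge that stays where left; moving a peg takes up to 8 N. The pot: an open tapered steel shell, 72 mm across at the foot, 96 at the mouth, 90 tall, hung between two fixed uprights by a bar under its lip on the tub's side.
- pot_hinge (a point): On the hinge line, mid-pot, 155 above the bench; fixed. x: along the hinge line (tilt is right-handed about +x); -y: towards the tub; z up. The upright pot's axis is at y = 52. Uprights (fixed, 12 thick) at x = +-64, y = 70 to 100, with level arms to the hinge; foot plate 170 x 100 x 12 at y = 35 to 135.
- pot_mouth (a point): Centre of the pot's mouth; moves with the pot; z points out of the mouth.
- front_peg (a point): Middle of the handle's upper peg. The handle: two arms, 90 long, 126 degrees apart, turning in the plane x = -85 of pot_hinge; each ends in a peg 14 thick pointing to -x, free from x = -92 to -150 (this point: -120). Pot upright: this peg is almost straight above the hinge line; pushing it towards -y, then down, tips the pot.
- back_peg (a point): Middle of the handle's other peg, same shape. Pot upright: it is low on the +y side. Pot fully tipped: it is almost straight above the hinge line, and pushing it towards +y, then down, stands the pot up again.
- tub (a joint): Turn of the tub on its turntable, rad, counter-clockwise from above positive, travel -3.0 to 0.3. Turns with 1 to 2 N at the rim and stays where left. The tub: a round open steel pan below the pot's lip, 180 across, rim 61 above the bench, wall 4, on a turntable fixed to the bench.
- tub_in (a point): Centre of the tub's inner floor, on the turntable's axis, 20 above the bench; turns with the tub, +x points to the tag.
- tag (a point): Middle of the outer face of the tag: an upright plate 44 wide, 70 tall, 8 thick on the outside of the tub's wall, standing 42 above the rim (top edge 103 above the bench); outer face 97.5 from the turntable's axis. +x points outwards.
- reader_face (a point): Centre of the front face of the tag reader: a grey block 36 deep, 64 wide, 56 tall on a foot, fixed to the bench, top 96 above it. The face looks at the turntable's axis, 132.5 away; the point's +x points away from that axis, y along the face. With the tag squarely in front the gap is 35.
- stub0: A short steel round-bar stub, 21 across, 26 long; it starts standing in the pot. Origin at the middle of one end face.
- stub1: A short steel round-bar stub, 21 across, 26 long; it starts standing in the pot. Origin at the middle of one end face.
- stub2: A short steel square-bar stub, 19 x 19 x 24; it starts standing in the pot. Origin at the middle of one end face.
- stub3: A short steel square-bar stub, 19 x 19 x 24; it starts standing in the pot. Origin at the middle of one end face.
- spray_can: Bystander, to be left alone: a closed aluminium can standing up, 56 across, 170 tall.
- flat_bar: Bystander, to be left alone: a flat steel bar lying down, 50 x 130 x 8.
- square_tube: Bystander, to be left alone: an upright square tube offcut, 50 x 50 x 120 tall.
- hammer: Bystander, to be left alone: a hammer lying down.
- wrench: Bystander, to be left alone: a wrench lying down.
Mind the look-alikes: they are no part of the job. Several things look just like the part that bears reader_face: the one meant starts farthest to the robot's left. What is shaped like the part that bears tub but orange is not meant.

How it is judged:
By the outcome, as a careful person would: the job done as asked, in the order asked, and still so for the second after the job is handed in, with the robot touching nothing.
It also fails if it takes over 72 s, if anything falls off the work surface, if the arm or the gripper's body presses on something with over 40 N, if the wrist force passes 120 N, or if a joint passes its speed limit or range.

## Working session

There is one attempt and no reset: what is moved stays moved. The work goes in short steps, Python scripts to look and compute and a shell command to move; the robot and the scene stay as the last step left them, time stands still between calls to the robot, and variables do not carry over. Pictures are saved under pics/ and viewed, at most 10 in all, crops included, and the job is handed in when it is done.

```bash
mkdir -p pics; ls
cat > h.py <<'E'
import numpy as np, cv2
from cell import env, read_camera
def cloud(c):
    z=c["range_z"]; K=c["mtx"]; v,u=np.mgrid[0:480,0:640]
    p=np.stack([(u-K[0,2])/K[0,0]*z,(v-K[1,2])/K[1,1]*z,z],-1)
    T=c["world_from_camera"]; w=p@T[:3,:3].T+T[:3,3]; w[z==0]=np.nan
    return w
E
python3 - <<'E'
from h import *
o=env.get_obs(); print({k:np.round(v,3) for k,v in o.items()})
for n in("top","side"):
    c=read_camera(n); cv2.imwrite(f"pics/{n}0.png",c["color"][:,:,::-1]); np.savez(f"{n}0.npz",**c)
    print(n,c["mtx"].round(1).tolist(),c["world_from_camera"].round(3).tolist())
E
```

```text
pics
{'time_s': np.float64(0.0), 'qpos': array([-75.911,  18.439,  -4.015,  83.176,   1.296,  78.541,  -3.261]), 'joint_velocities': array([-0.018, -0.008, -0.008, -0.042,  0.003, -0.082,  0.031]), 'effort': array([ 1.0000e-03, -4.9129e+01, -4.0400e-01, -3.1253e+01, -6.4000e-02,
        4.4000e-02,  0.0000e+00]), 'tool_pos': array([0.149, 0.632, 0.238]), 'tool_rot': array([-1.79889e+02,  7.00000e-03,  1.66719e+02]), 'force': array([ 0.208,  0.192, -0.03 ]), 'wrist_torque': array([-0.032,  0.025,  0.08 ]), 'grasp_force': np.float64(0.0), 'grip_width': np.float64(0.087)}
top [[547.0, 0.0, 319.9], [0.0, 547.0, 243.0], [0.0, 0.0, 1.0]] [[0.024, -0.996, 0.086, 0.478], [-1.0, -0.023, 0.018, -0.042], [-0.016, -0.086, -0.996, 1.237], [0.0, 0.0, 0.0, 1.0]]
side [[455.4, 0.0, 315.1], [0.0, 455.4, 238.8], [0.0, 0.0, 1.0]] [[0.949, -0.221, 0.226, 0.343], [-0.315, -0.612, 0.726, -0.684], [-0.022, -0.76, -0.65, 0.769], [0.0, 0.0, 0.0, 1.0]]
```

View pics/top0.png

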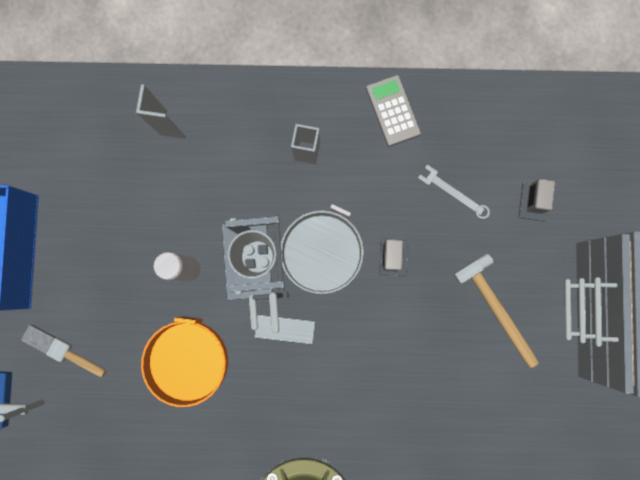

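View pics/side0.png

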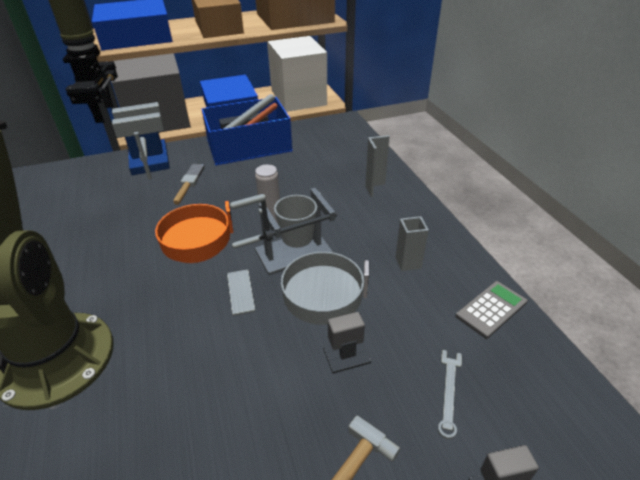

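The top view shows the tub at (322,252) with its tag at (341,210). The left-most reader is at (394,255), the pot at (252,255), the pegs at (253,312) and (273,312), and the flat bar at (285,330). The side view agrees with this.

Run:
```python
from h import *
from scipy.optimize import least_squares
t=cloud(np.load("top0.npz")); s=cloud(np.load("side0.npz"))
def roi(w,u0,u1,v0,v1,z0,z1):
    p=w[v0:v1,u0:u1].reshape(-1,3); p=p[np.isfinite(p).all(1)]; return p[(p[:,2]>z0)&(p[:,2]<z1)]
for n,w,r in(("top",t,(275,370,205,300)),("side",s,(275,372,245,325))):
    p=roi(w,*r,.052,.068)
    f=least_squares(lambda q:np.hypot(p[:,0]-q[0],p[:,1]-q[1])-q[2],[.48,-.05,.088],loss="soft_l1",f_scale=.002)
    print(n,"tub",f.x.round(4),len(p),p[:,2].mean().round(4))
    c=f.x[:2]
    r2=(325,360,200,222) if n=="top" else (358,374,255,282)
    g=roi(w,*r2,.075,.12); 
    print(" tag",len(g),g.mean(0).round(4),g.min(0).round(4),g.max(0).round(4))
    d=g.mean(0)[:2]-c; print(" tag r,ang",np.hypot(*d),np.degrees(np.arctan2(d[1],d[0])))
    r3=(380,406,235,275) if n=="top" else (326,368,310,350)
    g=roi(w,*r3,.088,.105); m=cv2.minAreaRect(g[:,:2].astype(np.float32)*1000); print(" reader",len(g),m,np.median(g[:,2]).round(4))
    d=np.array(m[0])/1000-c; print(" reader r,ang",np.hypot(*d),np.degrees(np.arctan2(d[1],d[0])))
    r4=(240,290,285,340) if n=="top" else (225,275,190,250)
    for lab,z0,z1 in(("front",.215,.27),("back",.06,.16)):
        g=roi(w,*r4,z0,z1)
        if len(g)>5:
            print(" ",lab,len(g),g.mean(0).round(4),g.min(0).round(4),g.max(0).round(4), cv2.minAreaRect(g[:,:2].astype(np.float32)*1000))
def blob(n,w,r,z0,z1):
    g=roi(w,*r,z0,z1); print(n,g.min(0).round(3),g.max(0).round(3))
blob("flatbar",t,(250,320,312,348),.004,.02); blob("uprights L",t,(222,285,214,228),.1,.25);blob("uprights R",t,(222,285,280,297),.1,.25)
blob("pot",t,(228,278,230,280),.13,.25); blob("sqtube",t,(285,325,120,155),.05,.2);blob("orange",t,(140,230,315,408),.03,.2);blob("can",t,(150,190,250,282),.1,.3)
```

```text
top tub [ 0.56   -0.0232  0.0871] 578 0.0603
 tag 119 [ 0.6443 -0.0605  0.0985] [ 0.6331 -0.0815  0.075 ] [ 0.6567 -0.0406  0.108 ]
 tag r,ang 0.0921234617988651 -23.88629039080265
 reader 533 ((555.30615234375, -174.68898010253906), (63.35405731201172, 37.385860443115234), 0.18915124237537384) 0.0957
 reader r,ang 0.15156879318090757 -91.7847057481978
  front 318 [0.4363 0.0564 0.2497] [0.3997 0.0472 0.2178] [0.4711 0.0657 0.2558] ((435.4176940917969, 56.876861572265625), (71.88064575195312, 14.80109977722168), 4.857557773590088)
  back 329 [0.4406 0.1066 0.1101] [0.3926 0.0398 0.0711] [0.4865 0.1328 0.1599] ((441.19390869140625, 80.13875579833984), (82.62188720703125, 91.53339385986328), 11.751081466674805)
side tub [ 0.561  -0.0274  0.0874] 823 0.0587
 tag 87 [ 0.6436 -0.0706  0.0997] [ 0.6342 -0.0863  0.075 ] [ 0.6572 -0.0437  0.1062]
 tag r,ang 0.09314222797753673 -27.627078794980033
 reader 582 ((556.4678344726562, -179.00997924804688), (36.92571258544922, 64.59819793701172), 86.56157684326172) 0.0961
 reader r,ang 0.15167879141477436 -91.7277648618579
  front 309 [0.4407 0.0505 0.2448] [0.4    0.0426 0.2153] [0.4716 0.0604 0.2534] ((435.90728759765625, 51.957061767578125), (71.75142669677734, 13.281818389892578), 5.363054275512695)
  back 681 [0.4625 0.1721 0.1037] [0.3897 0.0349 0.0601] [0.5296 0.282  0.1598] ((441.3302917480469, 164.91839599609375), (239.86590576171875, 131.2261505126953), 76.3364486694336)
flatbar [ 0.348 -0.022  0.004] [0.429 0.131 0.016]
uprights L [0.598 0.062 0.107] [0.625 0.166 0.173]
uprights R [0.463 0.045 0.1  ] [0.496 0.154 0.25 ]
pot [0.498 0.061 0.13 ] [0.595 0.159 0.172]
sqtube [ 0.765 -0.012  0.051] [0.824 0.045 0.125]
orange [0.227 0.176 0.03 ] [0.415 0.355 0.108]
can [0.491 0.249 0.1  ] [0.545 0.303 0.176]
```

```bash
cat > plan.py <<'E'
import sys,json
from h import *
def plan(tx,ty,tz,yaw,n,g):
    o=env.get_obs(); p=np.array(o["tool_pos"]); y0=o["tool_rot"][2]
    dy=(yaw-y0+180)%360-180; d=(np.array([tx,ty,tz])-p)/n; y=y0; rows=[]
    for i in range(n):
        a=np.radians(y); c,s=np.cos(a),np.sin(a)
        rows.append([g]+[round(float(v),2) for v in(np.array([c*d[0]+s*d[1],s*d[0]-c*d[1],-d[2]])/.02).tolist()+[-dy/n/45]]); y+=dy/n
    print("at",p.round(4),np.round(o["tool_rot"],1))
    for i in range(0,n,12): print(json.dumps(rows[i:i+12]).replace(" ",""))
if __name__=="__main__":
    a=[float(v) for v in sys.argv[1:]]; plan(*a[:4],int(a[4]),a[5])
E
python3 plan.py .149 .633 .33 150 5 .4; python3 -m jog '[[0.4,0,0,-0.9,0],[0.4,0,0,-0.9,0],[0.4,0,0,-0.9,0],[0.4,0,0,-0.9,0],[0.4,0,0,-0.9,0]]'; python3 plan.py .62 -.06 .33 64 36 .4
```

```text
at [0.1492 0.6321 0.2386] [-179.9    0.   166.7]
[[0.4,0.0,0.01,-0.91,0.07],[0.4,0.0,0.01,-0.91,0.07],[0.4,0.01,0.01,-0.91,0.07],[0.4,0.01,0.01,-0.91,0.07],[0.4,0.01,0.01,-0.91,0.07]]
time_s: 0.52
tool_pos: [0.1493, 0.6323, 0.3298]
tool_rot: [-179.9, 0.0, 166.7]
force: [-0.3, 0.1, -0.1]
grip_width: 0.0617
grasp_force: 0.0
at [0.1493 0.6323 0.3298] [-179.9    0.   166.7]
[[0.4,-0.86,-0.79,-0.0,0.06],[0.4,-0.9,-0.74,-0.0,0.06],[0.4,-0.93,-0.7,-0.0,0.06],[0.4,-0.96,-0.65,-0.0,0.06],[0.4,-1.0,-0.6,-0.0,0.06],[0.4,-1.02,-0.55,-0.0,0.06],[0.4,-1.05,-0.5,-0.0,0.06],[0.4,-1.07,-0.45,-0.0,0.06],[0.4,-1.09,-0.39,-0.0,0.06],[0.4,-1.11,-0.34,-0.0,0.06],[0.4,-1.13,-0.28,-0.0,0.06],[0.4,-1.14,-0.22,-0.0,0.06]]
[[0.4,-1.15,-0.17,-0.0,0.06],[0.4,-1.16,-0.11,-0.0,0.06],[0.4,-1.16,-0.05,-0.0,0.06],[0.4,-1.16,0.01,-0.0,0.06],[0.4,-1.16,0.06,-0.0,0.06],[0.4,-1.16,0.12,-0.0,0.06],[0.4,-1.15,0.18,-0.0,0.06],[0.4,-1.14,0.24,-0.0,0.06],[0.4,-1.13,0.29,-0.0,0.06],[0.4,-1.11,0.35,-0.0,0.06],[0.4,-1.09,0.4,-0.0,0.06],[0.4,-1.07,0.46,-0.0,0.06]]
[[0.4,-1.05,0.51,-0.0,0.06],[0.4,-1.02,0.56,-0.0,0.06],[0.4,-0.99,0.61,-0.0,0.06],[0.4,-0.96,0.66,-0.0,0.06],[0.4,-0.92,0.71,-0.0,0.06],[0.4,-0.89,0.75,-0.0,0.06],[0.4,-0.85,0.79,-0.0,0.06],[0.4,-0.81,0.84,-0.0,0.06],[0.4,-0.77,0.87,-0.0,0.06],[0.4,-0.72,0.91,-0.0,0.06],[0.4,-0.68,0.95,-0.0,0.06],[0.4,-0.63,0.98,-0.0,0.06]]
```

```bash
python3 -m jog '[[0.4,-0.85,-0.8,0,0.06],[0.4,-0.9,-0.75,0,0.06],[0.4,-0.9,-0.7,0,0.06],[0.4,-0.95,-0.65,0,0.06],[0.4,-1,-0.6,0,0.06],[0.4,-1,-0.55,0,0.06],[0.4,-1,-0.5,0,0.06],[0.4,-1,-0.45,0,0.06],[0.4,-1,-0.4,0,0.06],[0.4,-1,-0.35,0,0.06],[0.4,-1,-0.3,0,0.06],[0.4,-1,-0.2,0,0.06]]'
python3 -m jog '[[0.4,-1,-0.2,0,0.06],[0.4,-1,-0.1,0,0.06],[0.4,-1,-0.05,0,0.06],[0.4,-1,0,0,0.06],[0.4,-1,0.05,0,0.06],[0.4,-1,0.1,0,0.06],[0.4,-1,0.2,0,0.06],[0.4,-1,0.25,0,0.06],[0.4,-1,0.3,0,0.06],[0.4,-1,0.35,0,0.06],[0.4,-1,0.4,0,0.06],[0.4,-1,0.45,0,0.06]]'; python3 plan.py .62 -.06 .3 64 18 .4
```

```text
time_s: 1.52
tool_pos: [0.2993, 0.4095, 0.3296]
tool_rot: [180.0, -0.0, 134.1]
force: [1.0, 0.3, -0.8]
grip_width: 0.0349
grasp_force: 0.0
time_s: 2.52
tool_pos: [0.4502, 0.2135, 0.3296]
tool_rot: [180.0, 0.0, 101.7]
force: [-0.1, -1.0, 0.3]
grip_width: 0.0349
grasp_force: 0.0
at [0.4502 0.2135 0.3296] [180.    0.  101.7]
[[0.4,-0.84,0.31,0.08,0.05],[0.4,-0.83,0.34,0.08,0.05],[0.4,-0.81,0.37,0.08,0.05],[0.4,-0.8,0.4,0.08,0.05],[0.4,-0.79,0.43,0.08,0.05],[0.4,-0.77,0.46,0.08,0.05],[0.4,-0.75,0.48,0.08,0.05],[0.4,-0.73,0.51,0.08,0.05],[0.4,-0.71,0.54,0.08,0.05],[0.4,-0.69,0.56,0.08,0.05],[0.4,-0.67,0.59,0.08,0.05],[0.4,-0.65,0.61,0.08,0.05]]
[[0.4,-0.63,0.64,0.08,0.05],[0.4,-0.61,0.66,0.08,0.05],[0.4,-0.58,0.68,0.08,0.05],[0.4,-0.56,0.7,0.08,0.05],[0.4,-0.53,0.72,0.08,0.05],[0.4,-0.5,0.74,0.08,0.05]]
```

```bash
python3 -m jog '[[0.4,-0.85,0.3,0,0.05],[0.4,-0.85,0.35,0,0.05],[0.4,-0.8,0.35,0,0.05],[0.4,-0.8,0.4,0,0.05],[0.4,-0.8,0.45,0,0.05],[0.4,-0.75,0.45,0,0.05],[0.4,-0.75,0.5,0,0.05],[0.4,-0.75,0.5,0,0.05],[0.4,-0.7,0.55,0,0.05],[0.4,-0.7,0.55,0,0.05],[0.4,-0.65,0.6,0,0.05],[0.4,-0.65,0.6,0,0.05]]'
python3 -m jog '[[0.4,-0.65,0.65,0.2,0.05],[0.4,-0.6,0.65,0.3,0.05],[0.4,-0.6,0.7,0.3,0.05],[0.4,-0.55,0.7,0.3,0.05],[0.4,-0.5,0.7,0.2,0.05],[0.4,-0.5,0.75,0,0.05],[0.4,0,0,0,0]]'
cat >> h.py <<'E'
def wrist():
    from scipy.spatial.transform import Rotation as R
    o=env.get_obs(); T=np.eye(4); T[:3,:3]=R.from_euler("xyz",o["tool_rot"],degrees=True).as_matrix(); T[:3,3]=o["tool_pos"]
    c=dict(read_camera("wrist")); c["world_from_camera"]=T@c["T_tool_cam"]; return c
E
python3 - <<'E'
from h import *
from scipy.optimize import least_squares
c=wrist(); cv2.imwrite("pics/w1.png",c["color"][:,:,::-1]); print(c["T_tool_cam"].round(3).tolist(),env.get_obs()["qpos"])
w=cloud(c).reshape(-1,3); w=w[np.isfinite(w).all(1)]
d=np.hypot(w[:,0]-.56,w[:,1]+.025)
p=w[(d<.1)&(w[:,2]>.053)&(w[:,2]<.068)&(d>.08)]; print(len(p),p[:,2].mean())
f=least_squares(lambda q:np.hypot(p[:,0]-q[0],p[:,1]-q[1])-q[2],[.56,-.025,.088],loss="soft_l1",f_scale=.002);print(f.x)
g=w[(d<.11)&(d>.07)&(w[:,2]>.095)&(w[:,2]<.112)&(w[:,0]>.6)]
print(len(g),np.median(g,0),cv2.minAreaRect(g[:,:2].astype(np.float32)*1000))
E
```

```text
time_s: 3.52
tool_pos: [0.5615, 0.0304, 0.3295]
tool_rot: [180.0, -0.0, 74.7]
force: [1.4, 1.3, -0.5]
grip_width: 0.0349
grasp_force: 0.0
time_s: 4.1
tool_pos: [0.615, -0.0664, 0.3022]
tool_rot: [180.0, 0.2, 60.9]
force: [-0.3, -1.4, -0.4]
grip_width: 0.0349
grasp_force: 0.0
[[-0.0, -0.971, -0.24, 0.064], [1.0, -0.0, -0.001, 0.0], [0.001, -0.24, 0.971, -0.145], [0.0, 0.0, 0.0, 1.0]] [-28.32448607  15.22672233  39.41988534  83.62784213  -9.51943811
  84.63508554 -17.86950775]
2735 0.0592982860182942
[ 0.5602832  -0.02704576  0.08684284]
457 [ 0.6451156  -0.06439534  0.10247607] ((644.9419555664062, -65.31146240234375), (44.27853775024414, 8.066306114196777), 66.03125762939453)
```

View pics/w1.png

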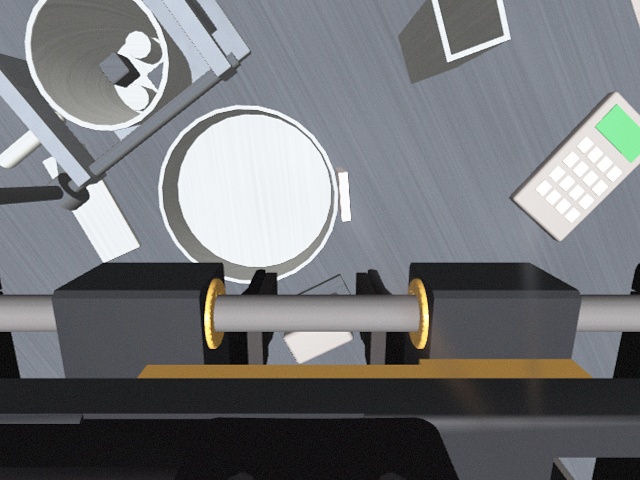

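The wrist view shows the tag at (345,195) on the tub rim, and the pot holding its stubs at top left. The tag centre is (0.645, -0.065), facing -24°. I'll grip the tag there.

```bash
sed -i 's/print("at".*/&; print("q",np.round(o["qpos"],0))/' plan.py; python3 plan.py .6455 -.0655 .12 66 11 .4
```

```text
at [ 0.6145 -0.0643  0.3024] [-1.80e+02  1.00e-01  6.11e+01]
q [-28.  15.  39.  84. -10.  85. -18.]
[[0.4,0.06,0.13,0.83,-0.01],[0.4,0.06,0.13,0.83,-0.01],[0.4,0.06,0.13,0.83,-0.01],[0.4,0.06,0.13,0.83,-0.01],[0.4,0.06,0.13,0.83,-0.01],[0.4,0.06,0.13,0.83,-0.01],[0.4,0.06,0.13,0.83,-0.01],[0.4,0.06,0.13,0.83,-0.01],[0.4,0.06,0.13,0.83,-0.01],[0.4,0.05,0.13,0.83,-0.01],[0.4,0.05,0.13,0.83,-0.01]]
```

```bash
python3 -m jog '[[0.4,0.12,0.28,0,-0.03],[0.4,0.12,0.28,0.5,-0.03],[0.4,0.12,0.28,0.9,-0.03],[0.4,0.12,0.28,0.9,-0.02],[0.4,0.12,0.28,0.9,0],[0.4,0,0,0.9,0],[0.4,0,0,0.9,0],[0.4,0,0,0.9,0],[0.4,0,0,0.9,0],[0.4,0,0,0.9,0],[0.4,0,0,0.9,0],[0.4,0,0,0,0]]'; python3 plan.py .6455 -.0655 .088 66 3 .4
```

```text
time_s: 5.15
tool_pos: [0.6421, -0.0612, 0.1273]
tool_rot: [-179.6, 0.1, 66.4]
force: [-0.7, -0.3, -1.1]
grip_width: 0.0344
grasp_force: 0.0
at [ 0.6421 -0.0612  0.1273] [-1.796e+02  1.000e-01  6.640e+01]
q [-25.  25.  36.  92. -16.  68.  -9.]
[[0.4,-0.04,0.08,0.66,0.0],[0.4,-0.04,0.08,0.66,0.0],[0.4,-0.04,0.08,0.66,0.0]]
```

```bash
python3 -m jog '[[0.4,-0.04,0.08,0.66,0],[0.4,-0.04,0.08,0.66,0],[0.4,-0.04,0.08,0.66,0],[0.4,0,0,0,0],[0,0,0,0,0],[0,0,0,0,0],[0,0,0,0,0],[0,0,0,0,0]]' 20
python3 - <<'E'
import numpy as np
from h import env
o=env.get_obs();p=o["tool_pos"];c=np.array([.5603,-.027])
d=p[:2]-c;print(p,np.hypot(*d),np.degrees(np.arctan2(d[1],d[0])),o["tool_rot"],o["qpos"].round(0))
# arc rows: constant in tool frame; 67.5deg
for n in(12,14,16):
    a=np.radians(67.5/n); r=.093
    # tool x = tangential ccw? at y=radial dir th, x=(cos(th+90)..)= ccw tangent
    print(n,"x",-r*np.sin(a)/.02,"y",-(r-r*np.cos(a))/.02,"yaw",67.5/n/45)
E
```

```text
time_s: 5.82
tool_pos: [0.6484, -0.0668, 0.0928]
tool_rot: [180.0, -0.0, 66.4]
force: [-8.3, 2.8, 5.9]
grip_width: 0.0157
grasp_force: 5.2
[ 0.64842345 -0.06677694  0.09280025] 0.09668478639703372 -24.29334163666064 [ 1.79975949e+02 -4.39009160e-02  6.63689928e+01] [-24.  28.  35.  93. -17.  64.  -7.]
12 x -0.45577970253245675 y -0.022391020974284193 yaw 0.125
14 x -0.3908349409210011 y -0.016454052353070958 yaw 0.10714285714285714
16 x -0.34207522073845353 y -0.012599376444090427 yaw 0.09375
```

```bash
python3 -m jog '[[0,0,-0.15,0,0],[0,0,0,0,0],[0,0,0,0,0]]'
```

```text
time_s: 6.07
tool_pos: [0.645, -0.0649, 0.0924]
tool_rot: [-179.9, -0.1, 66.4]
force: [-4.6, 2.6, 4.5]
grip_width: 0.0078
grasp_force: 20.0
```

```bash
python3 -m jog '[[0,-0.34,-0.01,0,0.0935],[0,-0.34,-0.01,0,0.0935],[0,-0.34,-0.01,0,0.0935],[0,-0.34,-0.01,0,0.0935]]'; python3 plan.py .6 -.1 .1 0 1 0|grep q
```

```text
time_s: 6.4
tool_pos: [0.6304, -0.0873, 0.0924]
tool_rot: [-179.8, -0.0, 49.4]
force: [-6.2, 5.2, 6.6]
grip_width: 0.0077
grasp_force: 20.0
q [-25.  27.  39.  96. -19.  64. -21.]
```

```bash
python3 -m jog '[[0,-0.34,-0.01,0,0.0935],[0,-0.34,-0.01,0,0.0935],[0,-0.34,-0.01,0,0.0935],[0,-0.34,-0.01,0,0.0935],[0,-0.34,-0.01,0,0.0935],[0,-0.34,-0.01,0,0.0935],[0,-0.34,-0.01,0,0.0935],[0,-0.34,-0.01,0,0.0935]]';  python3 plan.py .6 -.1 .1 0 1 0|grep q
```

```text
time_s: 7.07
tool_pos: [0.5858, -0.1155, 0.0924]
tool_rot: [-179.8, 0.0, 15.8]
force: [-3.8, 5.7, 5.9]
grip_width: 0.0082
grasp_force: 20.2
q [-30.  24.  48. 102. -20.  63. -49.]
```

```bash
python3 -m jog '[[0,-0.34,-0.01,0,0.0935],[0,-0.34,-0.01,0,0.0935],[0,-0.34,-0.01,0,0.0935],[0,-0.36,-0.01,0,0.1],[0,0,0,0,0],[0,0,0,0,0]]';  python3 plan.py .6 -.1 .1 0 1 0|grep q
cat > tag.py <<'E'
from h import *
for n in("top","side"):
    w=cloud(read_camera(n)).reshape(-1,3); w=w[np.isfinite(w).all(1)]
    d=np.hypot(w[:,0]-.56,w[:,1]+.026); g=w[(d>.08)&(d<.105)&(w[:,2]>.09)&(w[:,2]<.11)&(w[:,1]<-.09)]
    r=w[(d>.128)&(d<.18)&(w[:,2]>.09)&(w[:,2]<.1)&(w[:,1]<-.13)&(abs(w[:,0]-.556)<.05)]
    for m,q in(("tag",g),("reader",r)):
        if len(q)>5: print(n,m,len(q),np.median(q,0).round(4),cv2.minAreaRect(q[:,:2].astype(np.float32)*1000))
E
python3 tag.py
```

```text
time_s: 7.57
tool_pos: [0.5586, -0.1191, 0.0924]
tool_rot: [-179.8, 0.1, -1.1]
force: [-4.9, 5.0, 5.8]
grip_width: 0.0082
grasp_force: 20.2
q [-34.  22.  53. 106. -20.  62. -65.]
side tag 21 [ 0.5412 -0.123   0.0996] ((540.7619018554688, -120.97982025146484), (4.0348052978515625, 8.107115745544434), 24.483152389526367)
side reader 484 [ 0.5534 -0.1836  0.0963] ((555.8073120117188, -181.69342041015625), (34.01502227783203, 65.86294555664062), 81.45182800292969)
```

```bash
python3 -m jog '[[0.28,0,0,0,0],[0.28,0,0,0,0],[0.28,0,0,-0.3,0],[0.28,0,0,-0.9,0],[0.28,0,0,-0.9,0],[0.28,0,0,-0.9,0],[0.28,0,0,-0.9,0],[0.28,0,0,-0.9,0],[0.28,0,0,-0.9,0],[0.28,0,0,-0.9,0],[0.28,0,0,-0.9,0],[0.28,0,0,0,0]]'
cat >> tag.py <<'E'
c=wrist(); w=cloud(c).reshape(-1,3); w=w[np.isfinite(w).all(1)]
d=np.hypot(w[:,0]-.5603,w[:,1]+.027)
p=w[(d<.1)&(w[:,2]>.053)&(w[:,2]<.068)&(d>.08)]
from scipy.optimize import least_squares
f=least_squares(lambda q:np.hypot(p[:,0]-q[0],p[:,1]-q[1])-q[2],[.56,-.025,.088],loss="soft_l1",f_scale=.002);print("wrist",f.x,len(p))
g=w[(d>.08)&(d<.108)&(w[:,2]>.09)&(w[:,2]<.112)&(w[:,1]<-.09)]
r=w[(d>.125)&(d<.18)&(w[:,2]>.09)&(w[:,2]<.1)&(w[:,1]<-.13)&(abs(w[:,0]-.556)<.05)]
for m,q in(("tag",g),("reader",r)):
    if len(q)>5:
        m_=cv2.minAreaRect(q[:,:2].astype(np.float32)*1000); e=np.array(m_[0])/1000-f.x[:2]
        print("wrist",m,len(q),m_,np.degrees(np.arctan2(e[1],e[0])),np.hypot(*e))
print(env.get_obs()["qpos"].round(0),env.get_obs()["tool_pos"])
E
python3 tag.py
```

```text
time_s: 8.67
tool_pos: [0.5611, -0.1235, 0.246]
tool_rot: [180.0, -0.4, -1.3]
force: [-0.3, -0.6, 1.3]
grip_width: 0.024
grasp_force: 0.0
side tag 166 [ 0.5603 -0.1222  0.1011] ((561.50830078125, -119.96282196044922), (11.754803657531738, 44.3940544128418), 88.8877944946289)
side reader 555 [ 0.5553 -0.181   0.0962] ((556.2633056640625, -178.03982543945312), (38.07389450073242, 63.465370178222656), 88.00025939941406)
wrist [ 0.55964322 -0.02781517  0.08688963] 2806
wrist tag 673 ((560.2648315429688, -121.04540252685547), (43.819488525390625, 8.97611141204834), 0.32141485810279846) -89.61798456678976 0.09323230227390393
wrist reader 3496 ((555.161865234375, -178.9508056640625), (36.4519157409668, 63.44214630126953), 88.4883041381836) -91.69839040903403 0.15120205721986085
[-40.  13.  58.  96. -11.  77. -72.] [ 0.55889123 -0.12222615  0.24166485]
```

The tag is about 2° short of square, so I'll re-grip it and correct.

```bash
python3 -m jog '[[0.28,0.07,0,0,0],[0.28,0,0,0.8,0],[0.28,0,0,0.9,0],[0.28,0,0,0.9,0],[0.28,0,0,0.9,0],[0.28,0,0,0.9,0],[0.28,0,0,0.9,0],[0.28,0,0,0.9,0],[0.28,0,0,0.9,0],[0.28,0,0,0.2,0],[0.28,0,0,0,0],[0.28,0,0,0,0]]'; python3 -m jog '[[0,0,0,0,0],[0,0,0,0,0],[0,0,0,0,0],[0,0,0,0,0]]' 20
```

```text
time_s: 9.82
tool_pos: [0.5604, -0.1222, 0.096]
tool_rot: [180.0, 0.0, -1.3]
force: [0.2, 0.1, -0.0]
grip_width: 0.0243
grasp_force: 0.0
time_s: 10.15
tool_pos: [0.5612, -0.1191, 0.0969]
tool_rot: [-179.8, -0.0, -1.1]
force: [-2.7, 5.8, 6.0]
grip_width: 0.0083
grasp_force: 20.0
```

```bash
python3 -m jog '[[0,-0.1,0,0,0.025],[0,-0.1,0,0,0.025],[0,0,0,0,0],[0,0,0,0,0]]'; python3 -m jog '[[0.28,0,0,0,0],[0.28,0,0,0,0],[0.28,0,0,0,0],[0.28,0,0,-0.3,0],[0.28,0,0,-0.9,0],[0.28,0,0,-0.9,0],[0.28,0,0,-0.9,0],[0.28,0,0,-0.9,0],[0.28,0,0,-0.9,0],[0.28,0,0,-0.9,0],[0.28,0,0,-0.9,0],[0.28,0,0,0,0]]'; python3 tag.py
```

```text
time_s: 10.48
tool_pos: [0.5567, -0.1191, 0.0969]
tool_rot: [-179.8, 0.0, -3.4]
force: [-2.2, 4.6, 5.1]
grip_width: 0.0081
grasp_force: 19.9
time_s: 11.48
tool_pos: [0.5583, -0.1231, 0.2318]
tool_rot: [180.0, -0.4, -3.6]
force: [0.4, -0.4, 0.4]
grip_width: 0.0244
grasp_force: 0.0
side tag 168 [ 0.5563 -0.1223  0.1003] ((556.6812744140625, -120.21902465820312), (10.935531616210938, 42.891944885253906), 89.73410034179688)
side reader 557 [ 0.5552 -0.1809  0.0961] ((556.3429565429688, -178.66017150878906), (36.95865249633789, 64.23887634277344), 88.65592956542969)
wrist [ 0.5596262  -0.02780272  0.08688806] 3051
wrist tag 730 ((555.6284790039062, -120.93357849121094), (8.977754592895508, 44.05437469482422), 87.70597076416016) -92.45795973127726 0.09321662455764769
wrist reader 3839 ((555.04296875, -178.9744415283203), (35.970703125, 63.530338287353516), 88.22370147705078) -91.73656343724429 0.15124118567810765
[-40.  13.  58.  98. -12.  76. -74.] [ 0.55617294 -0.12195547  0.22765289]
```

The tag now sits within 0.7° of square. Next I'll move above the front peg and measure it.

```bash
python3 -m jog '[[0.5,0,0,-0.9,0],[0.5,0,0,-0.9,0],[0.5,0,0,-0.9,0],[0.5,-0.3,-0.3,-0.9,-0.02],[0.5,-0.6,-0.6,-0.9,-0.02],[0.5,-0.9,-0.9,-0.9,-0.03],[0.5,-0.9,-0.9,0,-0.03],[0.5,-0.9,-0.9,0,-0.03],[0.5,-0.9,-0.9,0,-0.03],[0.5,-0.9,-0.9,0,-0.03],[0.5,-0.3,-0.6,0,0],[0.5,0,0,0,0]]';  python3 plan.py .43 0 .34 5.2 1 .5
cat > peg.py <<'E'
from h import *
for n in("wrist","top","side"):
    c=wrist() if n=="wrist" else read_camera(n)
    if n=="wrist": cv2.imwrite("pics/w2.png",c["color"][:,:,::-1])
    w=cloud(c).reshape(-1,3); w=w[np.isfinite(w).all(1)]
    a=np.radians(5.2); e=w[:,:2]-np.array([.5512,.057]); L=np.c_[e@[np.cos(a),np.sin(a)],e@[-np.sin(a),np.cos(a)],w[:,2]-.155]
    r=np.hypot(L[:,1],L[:,2]); g=(L[:,0]<-.095)&(L[:,0]>-.155)&(r>.075)&(r<.112)
    th=np.degrees(np.arctan2(L[:,2],L[:,1])); 
    h,_=np.histogram(th[g],np.arange(-180,181,10)); print(n,[(int(-180+10*i),int(v)) for i,v in enumerate(h) if v>15])
    for k in np.flatnonzero((h>25)):
        m=g&(abs(th+175-10*k)<12)&(L[:,2]>-.1)
        q=w[m]; print("  ",-175+10*k,len(q),np.median(q,0).round(4),"x",q[:,0].min().round(3),q[:,0].max().round(3),"top z",np.percentile(q[:,2],95).round(4),[tuple(np.round(v,1)) if np.ndim(v) else round(v,1) for v in cv2.minAreaRect(q[:,:2].astype(np.float32)*1000)])
E
python3 peg.py
```

```text
time_s: 12.63
tool_pos: [0.439, -0.0002, 0.3349]
tool_rot: [-179.9, 0.1, 5.4]
force: [0.5, 0.1, 0.1]
grip_width: 0.0433
grasp_force: 0.0
at [ 4.390e-01 -2.000e-04  3.349e-01] [-1.799e+02  1.000e-01  5.400e+00]
q [-53. -15.  41. 103.  10.  89. -98.]
[[0.5,-0.45,-0.05,-0.25,0.0]]
wrist [(-50, 471), (-40, 342), (80, 1653), (90, 56)]
   -45 813 [0.4232 0.1084 0.1003] x 0.392 0.451 top z 0.1023 [(np.float64(421.2), np.float64(109.6)), (np.float64(58.8), np.float64(13.9)), 6.6]
   -35 811 [0.4233 0.1084 0.1003] x 0.392 0.451 top z 0.1023 [(np.float64(421.2), np.float64(109.6)), (np.float64(58.8), np.float64(13.9)), 6.6]
   85 1709 [0.4331 0.0518 0.25  ] x 0.404 0.456 top z 0.2516 [(np.float64(430.4), np.float64(52.7)), (np.float64(51.4), np.float64(14.0)), 6.1]
   95 1573 [0.4329 0.0513 0.2501] x 0.404 0.456 top z 0.2517 [(np.float64(430.5), np.float64(51.6)), (np.float64(51.5), np.float64(12.1)), 5.4]
top []
side [(-50, 108), (-40, 44), (80, 187), (90, 16)]
   -45 152 [0.4227 0.1072 0.1001] x 0.395 0.451 top z 0.1037 [(np.float64(422.8), np.float64(108.6)), (np.float64(56.2), np.float64(13.0)), 7.9]
   -35 152 [0.4227 0.1072 0.1001] x 0.395 0.451 top z 0.1037 [(np.float64(422.8), np.float64(108.6)), (np.float64(56.2), np.float64(13.0)), 7.9]
   85 203 [0.4281 0.0492 0.2488] x 0.4 0.456 top z 0.2528 [(np.float64(427.9), np.float64(50.6)), (np.float64(56.0), np.float64(13.8)), 3.9]
```

The hinge solves to z = 0.155 and the peg spacing to 160 mm, both matching the text. The front peg is at 84° and the back peg at -42°. I'll grip the front peg now.

```bash
python3 -m jog '[[0.4,0,-0.7,0,0],[0.4,0,-0.7,0,0],[0.4,0,-0.7,0.2,0],[0.4,0,-0.57,0.5,0],[0.4,0,0,0.8,0],[0.4,0,0,0.8,0],[0.4,0,0,0.8,0],[0.4,0,0,0.7,0],[0.4,0,0,0,0]]'; python3 plan.py .439 .0535 .2427 5.8 2 .4; python3 -c "
from h import *
c=wrist();cv2.imwrite('pics/w3.png',c['color'][:,:,::-1])"
```

```text
time_s: 13.53
tool_pos: [0.4346, 0.0487, 0.2564]
tool_rot: [179.8, 0.3, 5.0]
force: [-0.4, -0.3, -0.7]
grip_width: 0.035
grasp_force: 0.0
at [0.4346 0.0487 0.2564] [179.8   0.3   5. ]
q [ -55.  -13.   39.  111.    8.   80. -103.]
[[0.4,0.12,-0.11,0.34,-0.01],[0.4,0.12,-0.11,0.34,-0.01]]
```

View pics/w3.png

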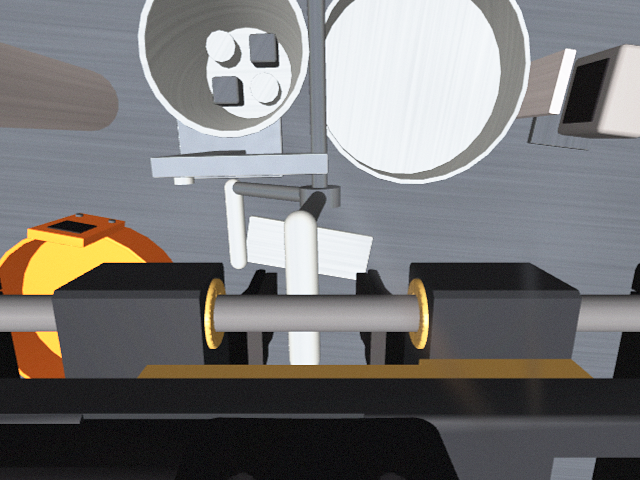

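The peg (300,290) lies between the fingers (265 to 372), slightly left of centre, and the four stubs are in the pot. I'll lower 14 mm and grip.

```bash
python3 -m jog '[[0.4,0.2,-0.12,0.35,-0.01],[0.4,0,-0.12,0.35,-0.01],[0.4,0,0,0,0],[0,0,0,0,0],[0,0,0,0,0],[0,0,0,0,0],[0,0,0,0,0],[0,0,0,0,0]]' 25
python3 - <<'E'
import numpy as np
from h import env
o=env.get_obs();print(o["tool_pos"],o["tool_rot"],o["qpos"].round(0))
R=.09
def arc(a0,a1,n):
    t=np.radians(np.linspace(a0,a1,n+1)); y=R*np.cos(t);z=R*np.sin(t)
    for i in range(n): print(f"[0,0,{-(y[i+1]-y[i])/.02:.2f},{-(z[i+1]-z[i])/.02:.2f},0]",end=",")
    print()
arc(84,174,18); print("back"); arc(48,95.6,8); print("ret"); arc(95.6,5.6,18); print("f"); arc(131.6,84,10)
E
```

```text
time_s: 14.25
tool_pos: [0.4398, 0.0553, 0.2463]
tool_rot: [-180.0, -0.0, 6.0]
force: [-0.8, 0.4, 0.3]
grip_width: 0.0133
grasp_force: 25.0
[0.43982048 0.05527777 0.24631012] [-1.79976008e+02 -4.09349073e-02  5.95818840e+00] [ -55.  -12.   40.  111.    8.   78. -102.]
[0,0,0.39,-0.02,0],[0,0,0.39,0.01,0],[0,0,0.39,0.04,0],[0,0,0.38,0.08,0],[0,0,0.38,0.11,0],[0,0,0.37,0.14,0],[0,0,0.35,0.18,0],[0,0,0.33,0.21,0],[0,0,0.32,0.23,0],[0,0,0.29,0.26,0],[0,0,0.27,0.28,0],[0,0,0.24,0.31,0],[0,0,0.22,0.33,0],[0,0,0.19,0.35,0],[0,0,0.16,0.36,0],[0,0,0.12,0.37,0],[0,0,0.09,0.38,0],[0,0,0.06,0.39,0],
back
[0,0,0.36,-0.29,0],[0,0,0.39,-0.25,0],[0,0,0.42,-0.21,0],[0,0,0.44,-0.17,0],[0,0,0.45,-0.12,0],[0,0,0.46,-0.08,0],[0,0,0.47,-0.03,0],[0,0,0.47,0.02,0],
ret
[0,0,-0.39,-0.02,0],[0,0,-0.39,0.01,0],[0,0,-0.39,0.05,0],[0,0,-0.38,0.08,0],[0,0,-0.38,0.11,0],[0,0,-0.36,0.15,0],[0,0,-0.35,0.18,0],[0,0,-0.33,0.21,0],[0,0,-0.31,0.24,0],[0,0,-0.29,0.26,0],[0,0,-0.27,0.29,0],[0,0,-0.24,0.31,0],[0,0,-0.21,0.33,0],[0,0,-0.18,0.35,0],[0,0,-0.15,0.36,0],[0,0,-0.12,0.37,0],[0,0,-0.09,0.38,0],[0,0,-0.06,0.39,0],
f
[0,0,-0.29,-0.24,0],[0,0,-0.31,-0.21,0],[0,0,-0.32,-0.19,0],[0,0,-0.34,-0.16,0],[0,0,-0.35,-0.13,0],[0,0,-0.36,-0.10,0],[0,0,-0.37,-0.07,0],[0,0,-0.37,-0.04,0],[0,0,-0.37,-0.01,0],[0,0,-0.37,0.02,0],
```

```bash
python3 -m jog '[[0,0,0.39,-0.02,0],[0,0,0.39,0.01,0],[0,0,0.39,0.04,0],[0,0,0.38,0.08,0],[0,0,0.38,0.11,0],[0,0,0.37,0.14,0],[0,0,0.35,0.18,0],[0,0,0.33,0.21,0],[0,0,0.32,0.23,0]]'; python3 plan.py .44 0 .2 5.8 1 0|grep q; python3 peg.py | grep -A9 side
```

```text
time_s: 15.0
tool_pos: [0.4465, -0.0068, 0.2275]
tool_rot: [-179.6, -0.1, 6.1]
force: [-2.5, 9.0, 5.8]
grip_width: 0.0133
grasp_force: 25.0
q [-53. -12.  45. 113.   8.  76. -94.]
side [(0, 104), (120, 60), (130, 45), (140, 18)]
   5 111 [0.4116 0.1286 0.1615] x 0.392 0.433 top z 0.1656 [(np.float64(412.4), np.float64(129.9)), (np.float64(40.1), np.float64(13.3)), 6.2]
   125 86 [ 0.4183 -0.0159  0.2313] x 0.407 0.429 top z 0.2348 [(np.float64(418.4), np.float64(-13.7)), (np.float64(22.8), np.float64(12.9)), 9.7]
   135 123 [ 0.423  -0.0174  0.2288] x 0.407 0.459 top z 0.2345 [(np.float64(433.5), np.float64(-15.5)), (np.float64(17.3), np.float64(53.2)), 78.6]
```

```bash
python3 -m jog '[[0,0,0.29,0.26,0],[0,0,0.27,0.28,0],[0,0,0.24,0.31,0],[0,0,0.22,0.33,0],[0,0,0.19,0.35,0],[0,0,0.16,0.36,0],[0,0,0.12,0.37,0],[0,0,0.09,0.38,0],[0,0,0.03,0.2,0],[0,0,0,0,0]]'; python3 plan.py .44 0 .2 5.8 1 0|grep q; python3 peg.py | grep -A9 side
```

```text
time_s: 15.98
tool_pos: [0.4502, -0.0411, 0.1698]
tool_rot: [-179.9, -0.1, 6.0]
force: [0.4, 4.0, 0.2]
grip_width: 0.0125
grasp_force: 25.0
q [-52.  -8.  51. 117.   6.  68. -87.]
side [(40, 51), (90, 101), (100, 52), (110, 22), (120, 38), (130, 20), (160, 84)]
   45 51 [0.4027 0.1055 0.2195] x 0.394 0.419 top z 0.2228 [(np.float64(406.9), np.float64(108.4)), (np.float64(25.6), np.float64(12.8)), 18.9]
   95 156 [0.4122 0.0333 0.2561] x 0.405 0.425 top z 0.2664 [(np.float64(415.5), np.float64(31.3)), (np.float64(18.9), np.float64(38.3)), 6.3]
   105 152 [0.4137 0.0307 0.2431] x 0.405 0.425 top z 0.2659 [(np.float64(414.6), np.float64(20.8)), (np.float64(36.2), np.float64(19.2)), 88.7]
   125 70 [ 0.4152 -0.0147  0.2418] x 0.41 0.431 top z 0.2481 [(np.float64(416.9), np.float64(-14.3)), (np.float64(18.3), np.float64(43.2)), 14.5]
   165 87 [ 0.4223 -0.0489  0.1793] x 0.411 0.433 top z 0.1822 [(np.float64(422.1), np.float64(-45.9)), (np.float64(22.8), np.float64(14.5)), 7.8]
```

```bash
python3 -m jog '[[0.45,0,0,0,0],[0.45,0,0,0,0],[0.45,0,0,-0.4,0],[0.45,0,0,-1,0],[0.45,0,0,-1,0],[0.45,0,0,-1,0],[0.45,0,0,-1,0],[0.45,0,-0.5,-1,0],[0.45,0,-1,-0.6,0],[0.45,0,-1,0,0],[0.45,0,-1,0,0],[0.45,0,-1,0,0]]'; python3 -m jog '[[0.45,0,-1,0,0],[0.45,0,-1,0,0],[0.45,0,0,0,0]]'; python3 plan.py .44 .111 .216 5.8 6 .45;python3 peg.py | grep -v top
```

```text
time_s: 17.13
tool_pos: [0.4406, 0.0469, 0.2905]
tool_rot: [180.0, -0.1, 5.9]
force: [-0.0, -0.4, 0.8]
grip_width: 0.0392
grasp_force: 0.0
time_s: 17.38
tool_pos: [0.4356, 0.0901, 0.2898]
tool_rot: [180.0, 0.0, 6.2]
force: [0.7, -0.0, -0.1]
grip_width: 0.0391
grasp_force: 0.0
at [0.4356 0.0901 0.2898] [180.    0.    6.2]
q [ -56.  -12.   35.  107.    7.   83. -105.]
[[0.45,0.06,-0.17,0.62,0.0],[0.45,0.05,-0.17,0.62,0.0],[0.45,0.05,-0.17,0.62,0.0],[0.45,0.05,-0.17,0.62,0.0],[0.45,0.05,-0.17,0.62,0.0],[0.45,0.05,-0.17,0.62,0.0]]
wrist [(40, 1427), (160, 989)]
side [(40, 180), (160, 196)]
```

```bash
python3 peg.py|cut -c1-75; python3 plan.py .44 .111 .216 5.8 6 .45|head -1
```

```text
wrist [(40, 1234), (160, 995)]
   45 1235 [0.4357 0.1102 0.2199] x 0.41 0.451 top z 0.2217 [(np.float64(43
   165 995 [ 0.4495 -0.0396  0.1797] x 0.432 0.465 top z 0.1815 [(np.float6
top [(160, 203)]
   165 204 [ 0.4369 -0.0399  0.1805] x 0.41 0.464 top z 0.1841 [(np.float64
side [(40, 179), (160, 197)]
   45 179 [0.4225 0.107  0.2192] x 0.394 0.451 top z 0.2232 [(np.float64(42
   165 202 [ 0.4372 -0.047   0.1795] x 0.41 0.465 top z 0.1828 [(np.float64
at [0.4366 0.0854 0.2898] [180.   -0.    5.8]
```

```bash
python3 -m jog '[[0.45,0,-0.7,0,0],[0.45,0.1,-0.6,0,0],[0.45,0,0,0.7,0],[0.45,0,0,0.9,0],[0.45,0,0,0.9,0],[0.45,0,0,0.9,0],[0.45,0,0,0.4,0],[0,0,0,0,0],[0,0,0,0,0],[0,0,0,0,0],[0,0,0,0,0],[0,0,0,0,0]]'; python3 plan.py .44 .111 .2125 5.8 6 .45|head -2
```

```text
time_s: 18.68
tool_pos: [0.4362, 0.1135, 0.2146]
tool_rot: [-179.9, -0.1, 6.0]
force: [-0.7, 8.5, -0.9]
grip_width: 0.0135
grasp_force: 6.2
at [0.4362 0.1135 0.2146] [-1.799e+02 -1.000e-01  6.000e+00]
q [ -56.   -8.   36.  113.    5.   73. -106.]
```

```bash
python3 -m jog '[[0,0,0.25,-0.26,0],[0,0,0.27,-0.24,0],[0,0,0.28,-0.22,0],[0,0,0.3,-0.2,0],[0,0,0.31,-0.17,0],[0,0,0.33,-0.15,0],[0,0,0.34,-0.12,0],[0,0,0.35,-0.09,0]]' 25;python3 -m jog '[[0,0,0.35,-0.06,0],[0,0,0.35,-0.04,0],[0,0,0.36,-0.01,0],[0,0,0.3,0.02,0],[0,0,0,0,0],[0,0,0,0,0],[0,0,0,0,0],[0,0,0,0,0]]'; python3 plan.py .44 .111 .2125 5.8 6 .45|head -2
python3 - <<'E'
from h import *
c=read_camera("top"); cv2.imwrite("pics/t5.png",cv2.resize(c["color"][170:330,200:420,::-1],None,fx=3,fy=3))
c=read_camera("side"); cv2.imwrite("pics/s5.png",cv2.resize(c["color"][180:340,210:410,::-1],None,fx=3,fy=3))
E
```

```text
time_s: 19.35
tool_pos: [0.441, 0.0699, 0.2452]
tool_rot: [-179.4, -0.2, 6.2]
force: [-3.6, 11.0, 8.9]
grip_width: 0.0129
grasp_force: 25.0
time_s: 20.02
tool_pos: [0.4442, 0.0388, 0.2461]
tool_rot: [-179.9, -0.1, 6.0]
force: [-1.4, 2.1, 6.7]
grip_width: 0.0132
grasp_force: 25.0
at [0.4442 0.0388 0.2461] [-1.799e+02 -1.000e-01  6.000e+00]
q [-53. -11.  40. 111.   7.  78. -99.]
```

View pics/s5.png

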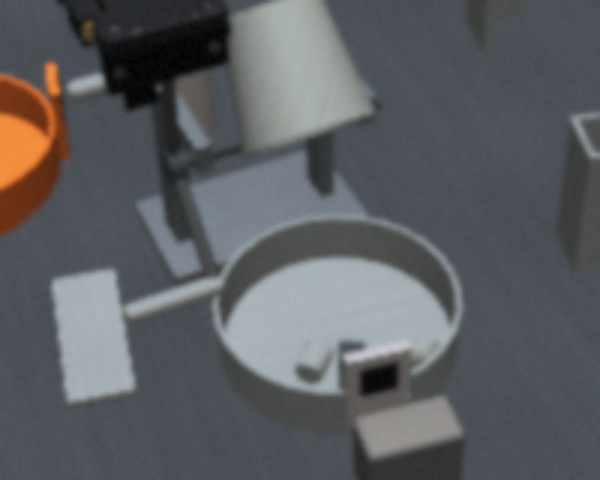

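The side crop shows the pot tipped, with at least three stubs in the tub near (315,360), (350,350) and (425,350). The top crop should show whether the fourth is there.

View pics/t5.png

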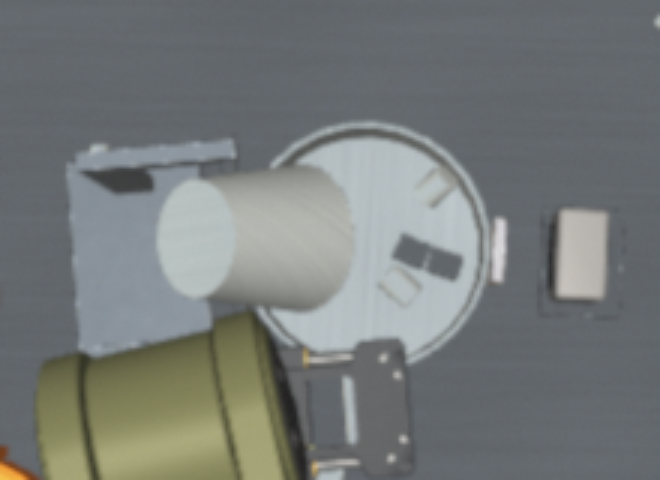

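All four stubs are in the tub: the two round ones at (437,187) and (400,287), the two dark square ones at (412,250) and (443,262). The tag still faces the reader. Now I'll return the pot.

```bash
python3 -m jog '[[0,0,-0.39,0,0],[0,0,-0.39,0.02,0],[0,0,-0.39,0.05,0],[0,0,-0.38,0.08,0],[0,0,-0.38,0.11,0],[0,0,-0.36,0.15,0],[0,0,-0.35,0.18,0],[0,0,-0.33,0.21,0],[0,0,-0.31,0.24,0]]'; python3 plan.py .44 .111 .2125 5.8 6 .45|head -2; python3 -m jog '[[0,0,-0.29,0.26,0],[0,0,-0.27,0.29,0],[0,0,-0.24,0.31,0],[0,0,-0.21,0.33,0],[0,0,-0.18,0.35,0],[0,0,-0.15,0.36,0],[0,0,-0.12,0.37,0],[0,0,-0.06,0.2,0],[0,0,0,0,0]]';  python3 plan.py .44 .111 .2125 5.8 6 .45|head -2; python3 peg.py|cut -c1-75
```

```text
time_s: 20.87
tool_pos: [0.4376, 0.1018, 0.2238]
tool_rot: [179.9, -0.1, 5.9]
force: [2.2, -4.6, 3.1]
grip_width: 0.0128
grasp_force: 25.0
at [0.4376 0.1018 0.2238] [ 1.799e+02 -1.000e-01  5.900e+00]
q [ -56.   -9.   36.  113.    5.   75. -106.]
time_s: 21.62
tool_pos: [0.4341, 0.1334, 0.1729]
tool_rot: [180.0, -0.1, 6.0]
force: [5.6, -1.8, -4.6]
grip_width: 0.013
grasp_force: 25.0
at [0.4341 0.1334 0.1729] [ 1.8e+02 -1.0e-01  6.0e+00]
q [ -57.   -5.   35.  116.    3.   68. -107.]
wrist [(0, 341), (10, 2064), (20, 692), (30, 705), (40, 173), (60, 629), (8
   5 1122 [0.443  0.1383 0.1769] x 0.412 0.449 top z 0.1821 [(np.float64(43
   15 2452 [0.4352 0.1323 0.1817] x 0.412 0.449 top z 0.1842 [(np.float64(4
   25 3200 [0.4327 0.1312 0.1833] x 0.412 0.449 top z 0.2055 [(np.float64(4
   35 1528 [0.4357 0.125  0.2047] x 0.424 0.45 top z 0.2245 [(np.float64(43
   45 554 [0.4404 0.1219 0.2116] x 0.429 0.45 top z 0.2301 [(np.float64(439
   65 629 [0.4347 0.0962 0.2491] x 0.431 0.439 top z 0.2499 [(np.float64(43
   85 997 [0.427  0.0522 0.2331] x 0.418 0.456 top z 0.2383 [(np.float64(43
top [(
[... 198 characters left out ...]
(np.float64(423.
   135 219 [ 0.436  -0.0215  0.2185] x 0.408 0.462 top z 0.2218 [(np.float6
side [(10, 59), (50, 38), (60, 64), (80, 58), (90, 287), (130, 99), (140, 1
   15 64 [0.4034 0.125  0.1813] x 0.391 0.436 top z 0.1846 [(np.float64(414
   55 102 [0.4077 0.0975 0.2496] x 0.399 0.451 top z 0.2514 [(np.float64(42
   65 101 [0.4079 0.0966 0.2497] x 0.4 0.451 top z 0.2514 [(np.float64(423.
   85 345 [0.4312 0.0425 0.2507] x 0.406 0.457 top z 0.2656 [(np.float64(43
   95 345 [0.4312 0.0425 0.2507] x 0.406 0.457 top z 0.2656 [(np.float64(43
   135 210 [ 0.4358 -0.0285  0.2176] x 0.409 0.463 top z 0.2209 [(np.float6
   145 210 [ 0.4358 -0.0285  0.2176] x 0.409 0.463 top z 0.2209 [(np.float6
```

```bash
python3 -m jog '[[0.45,0,0,0,0],[0.45,0,0,0,0],[0.45,0,0,-0.4,0],[0.45,0,0,-1,0],[0.45,0,0,-1,0],[0.45,0,0,-1,0],[0.45,0,0,-1,0],[0.45,0,0.5,-1,0],[0.45,0,1,-0.5,0],[0.45,0,1,0,0],[0.45,0,1,0,0],[0.45,0,1,0,0]]'; python3 -m jog '[[0.45,0,1,0,0],[0.45,0,1,0,0],[0.45,0,1,0,0],[0.45,0,0.5,0,0],[0.45,0,0,0,0]]'; python3 plan.py .447 -.023 .214 5.8 6 .45;python3 peg.py | cut -c1-75
```

```text
time_s: 22.77
tool_pos: [0.4425, 0.0437, 0.2927]
tool_rot: [-179.9, -0.0, 6.0]
force: [-0.5, -0.1, -0.4]
grip_width: 0.0391
grasp_force: 0.0
time_s: 23.18
tool_pos: [0.4501, -0.0278, 0.2925]
tool_rot: [-179.9, -0.0, 5.8]
force: [-0.3, 1.5, -0.2]
grip_width: 0.0392
grasp_force: 0.0
at [ 0.4501 -0.0278  0.2925] [-179.9   -0.     5.8]
q [-51. -13.  44. 106.   9.  83. -93.]
[[0.45,-0.02,-0.04,0.65,-0.0],[0.45,-0.02,-0.04,0.65,-0.0],[0.45,-0.02,-0.04,0.65,-0.0],[0.45,-0.02,-0.04,0.65,-0.0],[0.45,-0.02,-0.04,0.65,-0.0],[0.45,-0.02,-0.04,0.65,-0.0]]
wrist [(10, 1137), (130, 1082), (140, 356)]
   15 1138 [0.4327 0.1285 0.1821] x 0.411 0.449 top z 0.184 [(np.float64(43
   135 1438 [ 0.4448 -0.0245  0.2179] x 0.423 0.464 top z 0.2196 [(np.float
   145 1438 [ 0.4448 -0.0245  0.2179] x 0.423 0.464 top z 0.2196 [(np.float
top [(10, 205)]
   15 220 [0.421  0.1331 0.1831] x 0.39 0.448 top z 0.1874 [(np.float64(419
side [(10, 153), (130, 98), (140, 112)]
   15 166 [0.4208 0.1272 0.1817] x 0.391 0.449 top z 0.1854 [(np.float64(42
   135 210 [ 0.4359 -0.0286  0.2174] x 0.409 0.463 top z 0.2209 [(np.float6
   145 210 [ 0.4359 -0.0286  0.2174] x 0.409 0.463 top z 0.2209 [(np.float6
```

```bash
python3 -m jog '[[0.45,0,-0.3,0.4,0],[0.45,0,0,0.9,0],[0.45,0,0,0.9,0],[0.45,0,0,0.9,0],[0.45,0,0,0.8,0],[0.45,0,0,0.15,0],[0,0,0,0,0],[0,0,0,0,0],[0,0,0,0,0],[0,0,0,0,0],[0,0,0,0,0],[0,0,0,0,0]]' 25; python3 plan.py .447 -.023 .212 5.8 6 .45|head -2
```

```text
time_s: 24.33
tool_pos: [0.4504, -0.0219, 0.2123]
tool_rot: [179.9, -0.1, 5.9]
force: [0.2, -4.6, 4.1]
grip_width: 0.0133
grasp_force: 25.0
at [ 0.4504 -0.0219  0.2123] [ 1.799e+02 -1.000e-01  5.900e+00]
q [-51. -10.  46. 114.   8.  73. -91.]
```

```bash
python3 -m jog '[[0,0,-0.25,-0.25,0],[0,0,-0.27,-0.23,0],[0,0,-0.28,-0.21,0],[0,0,-0.3,-0.19,0],[0,0,-0.31,-0.16,0],[0,0,-0.33,-0.14,0],[0,0,-0.34,-0.11,0],[0,0,-0.34,-0.09,0],[0,0,-0.35,-0.06,0],[0,0,-0.35,-0.03,0],[0,0,-0.35,0,0],[0,0,-0.35,0.02,0]]'; python3 -m jog '[[0,0,-0.15,0.02,0],[0,0,-0.1,0.01,0],[0,0,0,0,0],[0,0,0,0,0]]'; python3 peg.py|cut -c1-75
```

```text
time_s: 25.33
tool_pos: [0.4422, 0.0549, 0.2411]
tool_rot: [179.9, -0.1, 5.9]
force: [0.5, -4.4, 2.1]
grip_width: 0.0132
grasp_force: 25.1
time_s: 25.67
tool_pos: [0.4421, 0.0558, 0.241]
tool_rot: [179.6, -0.0, 5.7]
force: [-2.4, -14.1, 12.0]
grip_width: 0.0129
grasp_force: 25.1
wrist [(-50, 477), (-40, 453), (70, 418), (80, 1643), (90, 408)]
   -45 930 [0.4317 0.1101 0.1005] x 0.411 0.451 top z 0.1021 [(np.float64(4
   -35 930 [0.4317 0.1101 0.1005] x 0.411 0.451 top z 0.1021 [(np.float64(4
   75 1498 [0.4367 0.0581 0.2496] x 0.42 0.456 top z 0.2518 [(np.float64(43
   85 2466 [0.45   0.0539 0.2491] x 0.42 0.456 top z 0.2518 [(np.float64(43
   95 1713 [0.4353 0.0505 0.2499] x 0.42 0.456 top z 0.2518 [(np.float64(43
top []
side [(-50, 108), (-40, 44), (80, 77), (90, 66)]
   -45 152 [0.4228 0.1069 0.1003] x 0.395 0.451 top z 0.1033 [(np.float64(4
   -35 152 [0.4228 0.1069 0.1003] x 0.395 0.451 top z 0.1033 [(np.float64(4
   85 141 [0.4193 0.045  0.2438] x 0.4 0.455 top z 0.2526 [(np.float64(427.
   95 143 [0.4194 0.0448 0.2435] x 0.4 0.455 top z 0.2526 [(np.float64(427.
```

The pot is against its stop: the force rose to 14 N and the pegs are back at their starting readings. I'll release, lift and verify.

```bash
python3 -m jog '[[0.45,0,0,0,0],[0.45,0,0,0,0],[0.45,0,0,0,0],[0.45,0,0,-0.4,0],[0.45,0,0,-0.9,0],[0.45,0,0,-0.9,0],[0.45,0,0,-0.9,0],[0.45,0,0,-0.9,0],[0.45,0,0.8,-0.3,0],[0.45,0,0.8,0,0],[0.45,0,0.8,0,0],[0.45,0,0,0,0]]'; python3 peg.py|cut -c1-75; sed -i 's/w\[:,1\]<-.13/&/' tag.py; python3 tag.py
python3 - <<'E'
from h import *
c=read_camera("side"); cv2.imwrite("pics/s6.png",cv2.resize(c["color"][120:440,140:540,::-1],None,fx=2,fy=1.8))
E
```

```text
time_s: 26.82
tool_pos: [0.4463, 0.0109, 0.3263]
tool_rot: [-180.0, -0.1, 5.8]
force: [0.0, 0.4, 0.4]
grip_width: 0.0394
grasp_force: 0.0
wrist [(-50, 475), (-40, 357), (80, 1178)]
   -45 832 [0.4234 0.1085 0.1003] x 0.393 0.451 top z 0.1023 [(np.float64(4
   -35 831 [0.4235 0.1085 0.1003] x 0.393 0.451 top z 0.1023 [(np.float64(4
   85 1189 [0.4408 0.0534 0.25  ] x 0.416 0.456 top z 0.2516 [(np.float64(4
top []
side [(-50, 109), (-40, 45), (80, 184), (90, 19)]
   -45 154 [0.4229 0.1071 0.1   ] x 0.395 0.451 top z 0.1038 [(np.float64(4
   -35 154 [0.4229 0.1071 0.1   ] x 0.395 0.451 top z 0.1038 [(np.float64(4
   85 203 [0.4285 0.0491 0.249 ] x 0.4 0.456 top z 0.2528 [(np.float64(427.
top tag 91 [ 0.5551 -0.1156  0.1031] ((556.1508178710938, -116.27185821533203), (8.163799285888672, 44.07461166381836), 88.15616607666016)
top reader 508 [ 0.5549 -0.1743  0.0959] ((555.2013549804688, -174.63272094726562), (63.225093841552734, 37.51515197753906), 0.3038141131401062)
side tag 175 [ 0.5565 -0.1223  0.1005] ((557.03564453125, -120.43135070800781), (11.393013954162598, 43.809024810791016), 88.03768157958984)
side reader 560 [ 0.5549 -0.1811  0.0962] ((556.29296875, -178.2532196044922), (38.34139633178711, 64.08228302001953), 88.80577850341797)
wrist [ 0.55877462 -0.02728085  0.08686331] 3271
wrist tag 685 ((555.3790283203125, -120.00902557373047), (8.688610076904297, 44.04810333251953), 87.55281066894531) -92.09716667598089 0.09279032495575779
wrist reader 2846 ((554.6770629882812, -178.503173828125), (36.48807907104492, 64.45674133300781), 87.48875427246094) -91.55212235443098 0.15127782681744792
[-52. -13.  40. 103.   9.  87. -98.] [0.44584531 0.01443661 0.32542968]
```

View pics/s6.png

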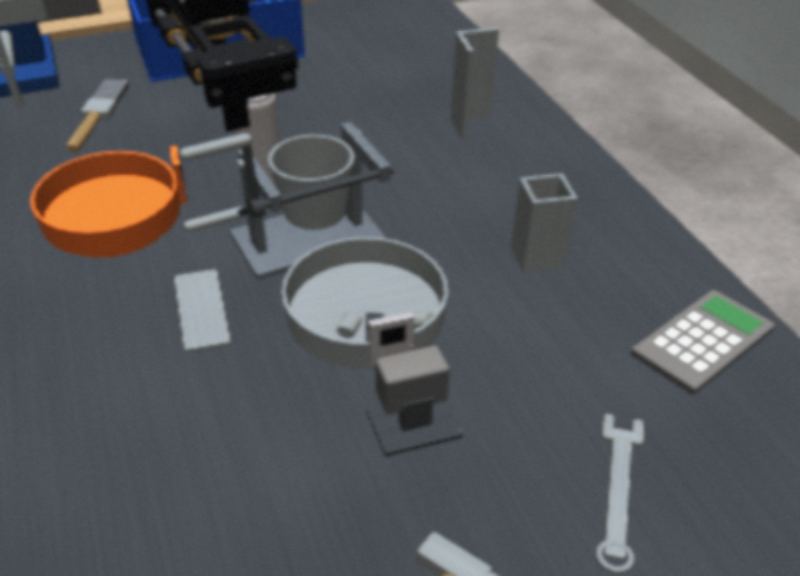

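The pot stands upright, the tag is square in front of the reader, the stubs are in the tub and the bystanders haven't moved. The gripper is clear of everything.

```bash
python3 -c "
from h import env
print(env.sign_off())"
```

```text
the job is handed in; nothing more can be done
None
```

I handed the job in at about 27 s: the tag faces the reader to within about 1°, all four stubs are in the tub, the pot is upright on its stop, and the pictures show the bystanders undisturbed.

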